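# Check the firmness of a clamped clay platter with a hand gauge

### The arm

A 6-joint arm with a two-finger parallel gripper is mounted at the origin on the work surface. World frame = base frame: x ahead of the robot, y to its left, z up, the work surface at z = 0. Lengths are in m, angles in rad, forces in N, time in s.
With the tool pointing down it reaches from about 0.35 to 0.875 m from the base axis. Payload 4.2 kg.
Tool frame: the origin (TCP) lies midway between the tips of the shut fingers; the grasp point (between the pads) lies 19 mm behind it (bot.grip_depth is the distance from the TCP to the grasp point, in m); z points along the fingers, y is the line along which they close (so a half turn about z gives the same grasp; the last joint's range is limited). The gripper opens to 87 mm and grips with 3 to 60 N. Pads are 19 mm wide; open, the fingers measure 117 mm over their backs; the gripper's body (75 mm by 190 mm) begins 51 mm behind the grasp point.
Start: joints at [1.4, 0.385, 0.008, 0, -1.194, -0.259], TCP at [0.26, 0.568, 0.187] pointing down, gripper open.
Joint ranges: [-3.14, 3.14], [-1.21, 2.06], [-1.07, 1.41], [-3.16, 2.05], [-2.99, -0.16], [-3.1, 3.1]. Speed limits (rad/s): [2.79, 2.79, 3.14, 3.14, 3.14, 3.14].

### API

Orientations are given as [roll, pitch, yaw] about the fixed x, y, z axes, in that order (R = Rz(yaw) Ry(pitch) Rx(roll)).
In Python, from plant import readout, viewer, bot gives the robot as it stands.
- The arm moves only by the shell command python3 -m jog 'ROWS' [OPENING] [FORCE]. ROWS is JSON, a list of rows, each a list of 4 numbers: the shift along the tool's x, y, z in m, then the turn about the tool's z in degrees. A call has 1 to 12 rows; each row shifts and turns the commanded pose from where the row before left it, along the tool's axes as they then stand; what a row does not reach is not made up. A row lasts 1/12 s, in which the tool goes at most 41.7 mm and 7.16 degrees, less where a joint would pass 70% of its speed; a pose out of reach is approached as far as the arm can. A call with a gripper value outside its range is refused whole. OPENING is the gripper's target within -1 to 1 (fully open at 1, half-way at 0, shut at -1), set as the call begins (- or left out, the last holds). The fingers move at their own pace and stop on an object; FORCE is the grip in N (left out, the last holds). Time passes only in rows, so rows that do not move let the fingers close. It gives the time, the measured TCP pose, the force, the opening and the grip force at its end, in the units of the state.
- readout.observe(): the state, without advancing time (a new reading comes with each control period).
- viewer.get_image(name): name is "scene" or "top" or "wrist"; returns a dict with "frame" (400x640x3 uint8, blue, green, red), "range_z" (400x640 float32, m along the optical axis (not along the pixel's ray), 0 where there is no reading), "vfov" (degrees; the focal length in pixels is half the picture's height over the tangent of half this angle, whatever the lens; pixels are square), "cx", "cy" (the principal point, pixels), "k1" (the pictures are not rectified: a ray, as slopes to the right and down, at radius r is drawn at 1 + k1 r^2 times it, then the intrinsics apply), "position" and "rotation" of the camera in the world. Camera axes: x right, y up, looking along -z (the intrinsics and any distortion apply to the point x, -y, -z); pixel columns grow to the right and rows downward; lengths in m; the calibration is good to about 2 mm. A picture is of the moment at which its call begins.
- bot.close_job(): hands the job in; it is judged then, once.
The state is a dict: "clock": time; "joint_pos": joint angles; "joint_velocities": joint speeds; "tau": joint torques, N m; "position": TCP position; "tool_rot": TCP orientation; "wrist_force": force on the tool from outside, world axes, zero at the start; "ft_torque": the same for the moment, N m; "opening": opening from 0.0 (shut) to 1.0 (fully open); "finger_force": force on a finger pad.
Only numpy, scipy, OpenCV 4.12 (cv2) and the standard library are available. Lean on these libraries where they do the work, as an engineer would, in place of code of your own. Each camera call takes 0.05 s, during which the arm holds its last target. There are 200 camera calls.

### The job

The upturned clay platter stands on the banding wheel: first lock the wheel by turning the brass hex nut of its strap clamp clockwise with the fingers until it is fully tight. Then take the plunger gauge out of its wooden stand and set its tip inside the small dark ring marked on the platter's sloping side, with the gauge square to the slope and pushed gently until the plunger is about half-way in, and finish while holding it there: do not let go. Touch the soft clay and its wheel only with the gauge's plunger, never push it hard, and leave the jar, the cup and the wooden rib where they are.

Things in the scene. Friction and masses are not known exactly. Their poses are not given: they have to be found in the camera images.
- nut_center (a point): Centre of the brass hexagonal nut, 36 mm across flats, 30 mm tall, beside the wheel. z is up; x, and the directions 60 and 120 degrees from it, are square to its flats. Fingers may reach 26 mm below this point (under the nut: a 26 mm wide, 12 mm tall collar, then the steel strap). A thin stud shows 14 mm above the nut, seen only. The nut sinks 2.4 mm per radian of turn.
- nut (a joint): Angle of the nut in rad, growing as it turns clockwise seen from above (tightening); it starts at 0.05 to 0.5 and stops fully tight at 1.3. Needs about 0.2 to 0.3 N m, more as the strap's pad meets the wheel. It stays where it is left (once tight it may creep back by under 0.1).
- spot (a point): Centre of the dark ring (24 mm across) drawn on the sloping side of the upturned grey clay platter, 71 mm above the table, 85 mm from the wheel's axis, on the robot's side. z points straight out of the slope: 20 degrees from vertical, leaning away from the wheel's axis.
- gauge_grip (a point): Middle of the gauge's round black grip, 28 mm across, 60 mm long (any grasp yaw does); z points along the gauge to its dial head, which is 40 mm across, 30 to 42 mm above this point. A collar 48 mm across lies 30 to 36 mm below, a 29 mm nose ends 66 mm below, the plunger tip 80 mm below when out. 145 to 235 g. It starts upright in the stand; lift it straight up by over 50 mm to free it.
- gauge_tip (a point): Rounded end of the gauge's plunger (8 mm across); it moves with the plunger. Its z is that of the gauge.
- plunger (a joint): How far the plunger is pushed into the gauge, m: 0 fully out, 0.012 fully in. Spring of 380 N/m with 0.8 N at the start, so half-way in (0.006) takes about 3 N.
- stand: Wooden stand of the gauge, fixed to the table: a tapered tube 80 mm across at the foot, 48 mm at the rim, 64 mm tall, origin at the centre of its underside.
- jar: Glass jar with a white lid, 64 mm across, 95 mm tall, loose; leave it alone. Origin at the underside.
- cup: Terracotta cup, 72 mm across, 75 mm tall, loose; leave it alone. Origin at the underside.
- rib: Flat wooden rib (shaping tool), 133 x 45 x 8 mm, loose; leave it alone. Origin at the underside.
- platter: The grey clay platter, upside down, fixed on the wheel, 224 mm across; and the wheel under it (280 mm across, 14 mm thick); origin on the wheel's axis at the wheel's underside, 34 mm above the table, z up. Clay from 14 mm above the origin; its highest part, a foot ring 104 mm across, tops at 57 mm. Its edge is 63 mm from the nut's axis. The wheel turns stiffly until the clamp is tight.
Mind the look-alikes: they are no part of the job. What is shaped like the stand but purple is not meant. What is shaped like the part that bears gauge_grip but purple is not meant.

How it is judged:
On the way, in this order (a step that is already met when the one before it is completed fails the run):
1. the hex nut is turned fully tight (value of joint nut above 1.18 rad), for 0.2 s.
2. the gauge is lifted clear of its stand, held in the fingers (z of gauge_tip in the frame of stand above 0.064 m and contact force between the fingers and gauge above 1 N), for 0.1 s.
At the end, for the whole second after the job is handed in: For the last second the nut is still tight (over 1.1 rad), the fingers hold the gauge, its tip rests within 11 mm of the ring's centre, its axis is within 0.15 rad (8.6 degrees) of square to the slope, the plunger is 3 to 9.5 mm in (of 12 mm) and presses on the clay with 0.8 to 8 N, at rest (value of joint nut above 1.1 rad and distance between gauge_tip and spot below 0.011 m and angle between the z axis of gauge_grip and the z axis of spot, either way round below 0.15 rad and height (world z) of gauge_grip above 0.12 m and value of joint plunger between 0.003 and 0.0095 m and contact force between plunger and platter between 0.8 and 8 N and contact force between the fingers and gauge above 1 N and linear speed of gauge below 0.02 m/s); the arm keeps its last pose, push and grip.
It fails at once if the gauge pushes the clay with more than 15 N (contact force between gauge and platter above 15 N).
It fails at once if the robot itself touches the clay or the wheel (contact force between any of the fingers, the arm and platter above 1 N).
It fails at once if the jar, the cup or the rib is moved (distance of any of jar, cup, rib from where it was at the start of the episode above 0.02 m).
It also fails if it takes over 45 s, if anything falls off the work surface, if the arm or the gripper's body presses on something with over 40 N, if the wrist force passes 120 N, or if a joint passes its speed limit or range.

## Working session

There is one attempt and no reset: what is moved stays moved. The work goes in short steps, Python scripts to look and compute and a shell command to move; the robot and the scene stay as the last step left them, time stands still between calls to the robot, and variables do not carry over. Pictures are saved under pics/ and viewed, at most 10 in all, crops included, and the job is handed in when it is done.

```bash
ls; mkdir -p pics; python3 - <<'E'
from plant import readout, viewer, bot
import cv2,numpy as np
print(readout.observe(), bot.grip_depth)
for n in("scene","top"):
    d=viewer.get_image(n); cv2.imwrite(f"pics/{n}0.png",d["frame"])
    np.savez(f"{n}0.npz",**d)
    print(n,{k:d[k] for k in d if k not in("frame","range_z")}, (d["range_z"]>0).mean())
E
```

```text
pics
{'clock': 0.0, 'joint_pos': array([ 1.39960710e+00,  3.85589049e-01,  6.63351435e-03, -5.15428088e-04,
       -1.19399942e+00, -2.58583853e-01]), 'joint_velocities': array([ 0.00015837,  0.00060104,  0.00073976, -0.00018685, -0.00083162,
        0.00085277]), 'tau': array([ 1.12160615e-03, -3.90666068e+01,  1.87403083e+01,  4.21996325e+00,
        1.09042719e-02, -1.83983293e-04]), 'position': array([0.26012316, 0.56755053, 0.18624065]), 'tool_rot': array([ 3.13938329e+00, -8.90603656e-05, -4.29963147e-01]), 'wrist_force': array([-0.40473859, -0.91892982,  0.30517644]), 'ft_torque': array([-0.01663481,  0.02976643, -0.0394933 ]), 'finger_force': 0.0, 'opening': 1.0007264087373298} 0.0187
scene {'vfov': 51.05944965733034, 'cx': 319.68703620237795, 'cy': 192.32046687311183, 'k1': -0.06901005664540703, 'position': array([ 1.1984896 , -0.65554823,  0.86599635]), 'rotation': array([ 0.86896205, -0.0048143 ,  0.74780054])} 0.99596484375
top {'vfov': 51.764875421674255, 'cx': 320.18392031322026, 'cy': 195.36875148317986, 'k1': -0.09330732426848162, 'position': array([0.44057058, 0.00339737, 1.23206105]), 'rotation': array([ 0.12242359,  0.00546843, -1.55489203])} 0.995921875
```

View pics/top0.png

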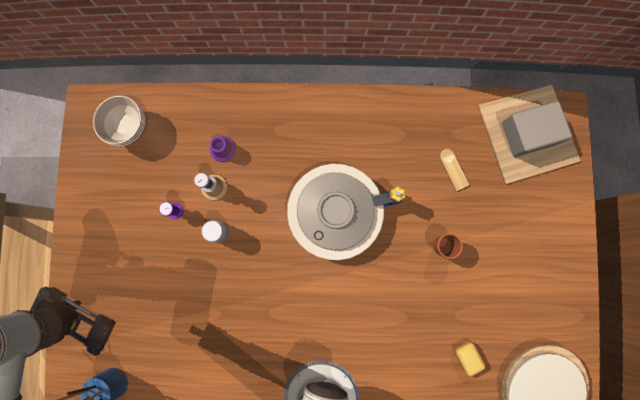

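View pics/scene0.png

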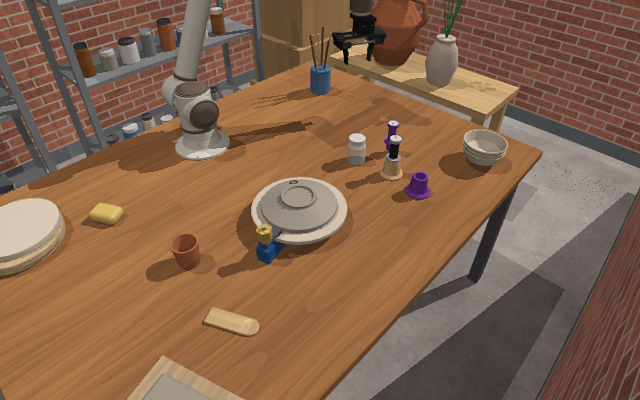

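The wanted gauge (white dial, black grip) stands in the wooden stand at top (205,181). The purple gauge at (171,210) and the purple stand at (221,149) are look-alikes. The nut is brass at (397,194), the ring is at (318,235), the jar at (214,232), the cup at (449,246) and the rib at (454,170). I'll measure these and make one confirming crop.

```bash
cat > h.py <<'E'
import numpy as np, cv2
from scipy.spatial.transform import Rotation as R
def K(d):
    f=d["frame"].shape[0]/2/np.tan(np.radians(float(d["vfov"]))/2)
    return np.array([[f,0,d["cx"]],[0,f,d["cy"]],[0,0,1]],float), np.array([d["k1"],0,0,0],float)
def rays(d,uv):
    k,D=K(d); p=cv2.undistortPoints(np.array(uv,float).reshape(-1,1,2),k,D).reshape(-1,2)
    c=np.c_[p[:,0],-p[:,1],-np.ones(len(p))]
    return c@R.from_euler('xyz',d["rotation"]).as_matrix().T
def onz(d,uv,z):
    r=rays(d,uv); return d["position"]+r*((z-d["position"][2])/r[:,2])[:,None]
def depth(d,m):
    v,u=np.nonzero(m); ok=d["range_z"][v,u]>0; v,u=v[ok],u[ok]
    return d["position"]+rays(d,np.c_[u,v])*d["range_z"][v,u][:,None]
def mask(d,lo,hi,box):
    h=cv2.cvtColor(d["frame"],cv2.COLOR_BGR2HSV); m=cv2.inRange(h,np.array(lo),np.array(hi)); o=np.zeros_like(m)
    x0,y0,x1,y1=box; o[y0:y1,x0:x1]=m[y0:y1,x0:x1]; return o>0
E
python3 - <<'E'
from h import *
np.set_printoptions(precision=4,suppress=True)
t=dict(np.load("top0.npz")); s=dict(np.load("scene0.npz"))
# nut
for d,b,n in((t,(380,175,415,212),"top"),(s,(250,215,285,250),"scene")):
    m=mask(d,(18,90,90),(38,255,255),b); P=depth(d,m); print(n,"nut n",m.sum(),"min",P.min(0),"max",P.max(0),"med",np.median(P,0))
    z=P[:,2]; print(" z pct",np.percentile(z,[2,10,25,50,75,90,98])); 
    zt=np.percentile(z,70); 
    print(" hist",np.histogram(z,bins=np.arange(0.04,0.16,0.005)))
# wheel
m=np.zeros((400,640),bool); m[155:265,280:392]=True; P=depth(t,m)
q=P[(P[:,2]>0.042)&(P[:,2]<0.054)]; print("wheel z",np.median(q[:,2]))
A=np.c_[2*q[:,:2],np.ones(len(q))]
h=cv2.convexHull(q[:,:2].astype(np.float32)); print("wheel circle",cv2.minEnclosingCircle(h))
# spot
g=cv2.cvtColor(t["frame"],cv2.COLOR_BGR2GRAY); sub=g[226:245,308:329]; 
v,u=np.nonzero(sub<90); print("ring px",u.mean()+308,v.mean()+226,len(u)); (c,ax,a)=cv2.minAreaRect(np.c_[u,v].astype(np.float32)); print(c,ax)
uv=[c[0]+308,c[1]+226]; print("spot",onz(t,[uv],0.071))
# gauge
m=np.zeros((400,640),bool); m[165:200,190:230]=True; P=depth(t,m)
q=P[P[:,2]>0.125]; print("head",q[:,:2].mean(0),np.median(q[:,2]),q.min(0),q.max(0))
h=cv2.cvtColor(t["frame"],cv2.COLOR_BGR2HSV)
for n,(x0,y0,x1,y1) in {"jar":(198,218,230,246),"cup":(430,232,468,262),"rib":(436,145,472,195),"pg":(155,198,188,222),"ps":(205,132,240,165)}.items():
    m=np.zeros((400,640),bool); m[y0:y1,x0:x1]=True; P=depth(t,m); q=P[P[:,2]>0.012 if n!="rib" else P[:,2]>.005]; print(n,q.min(0),q.max(0))
a=cv2.resize(t["frame"][120:260,150:290],(560,560),interpolation=2)
b=cv2.resize(t["frame"][180:215,370:410],(240,210),interpolation=2); c=cv2.resize(s["frame"][210:270,240:300],(240,240),interpolation=2)
o=np.zeros((560,800,3),np.uint8); o[:,:560]=a;o[:210,560:]=b;o[220:460,560:]=c; cv2.imwrite("pics/crop1.png",o)
E
```

```text
top nut n 145 min [ 0.566  -0.2408 -0.0065] max [ 0.6118 -0.1802  0.1145] med [ 0.5855 -0.1973  0.1093]
 z pct [0.0022 0.1041 0.1074 0.1093 0.1109 0.1118 0.113 ]
 hist (array([ 0,  0,  1,  0,  0,  0,  0,  0,  0,  0,  0,  2,  8, 71, 55,  0,  0,
        0,  0,  0,  0,  0,  0]), array([0.04 , 0.045, 0.05 , 0.055, 0.06 , 0.065, 0.07 , 0.075, 0.08 ,
       0.085, 0.09 , 0.095, 0.1  , 0.105, 0.11 , 0.115, 0.12 , 0.125,
       0.13 , 0.135, 0.14 , 0.145, 0.15 , 0.155]))
scene nut n 221 min [ 0.52   -0.2205  0.0452] max [ 0.6074 -0.143   0.1155] med [ 0.5959 -0.2067  0.1065]
 z pct [0.0815 0.0862 0.0949 0.1065 0.1098 0.111  0.1122]
 hist (array([ 0,  3,  0,  0,  0,  0,  0,  0, 14, 21, 20, 21, 27, 72, 42,  1,  0,
        0,  0,  0,  0,  0,  0]), array([0.04 , 0.045, 0.05 , 0.055, 0.06 , 0.065, 0.07 , 0.075, 0.08 ,
       0.085, 0.09 , 0.095, 0.1  , 0.105, 0.11 , 0.115, 0.12 , 0.125,
       0.13 , 0.135, 0.14 , 0.145, 0.15 , 0.155]))
wheel z 0.048138193572637045
wheel circle ((0.548366904258728, -0.04379184544086456), 0.15268822014331818)
ring px 317.9166666666667 233.08333333333334 12
(10.5, 7.499999523162842) (8.48874568939209, 5.093247413635254)
spot [[0.4754 0.015  0.071 ]]
head [0.6121 0.3334] 0.14276870500698724 [0.5931 0.3165 0.1319] [0.6313 0.3539 0.147 ]
jar [0.446  0.2805 0.0123] [0.5071 0.3396 0.1011]
cup [ 0.4114 -0.3902  0.012 ] [ 0.4815 -0.3202  0.0797]
rib [ 0.6046 -0.4473  0.005 ] [ 0.75   -0.337   0.0177]
pg [0.5101 0.4122 0.0426] [0.5572 0.4549 0.1279]
ps [0.6967 0.2791 0.012 ] [0.7689 0.3478 0.0701]
```

View pics/crop1.png

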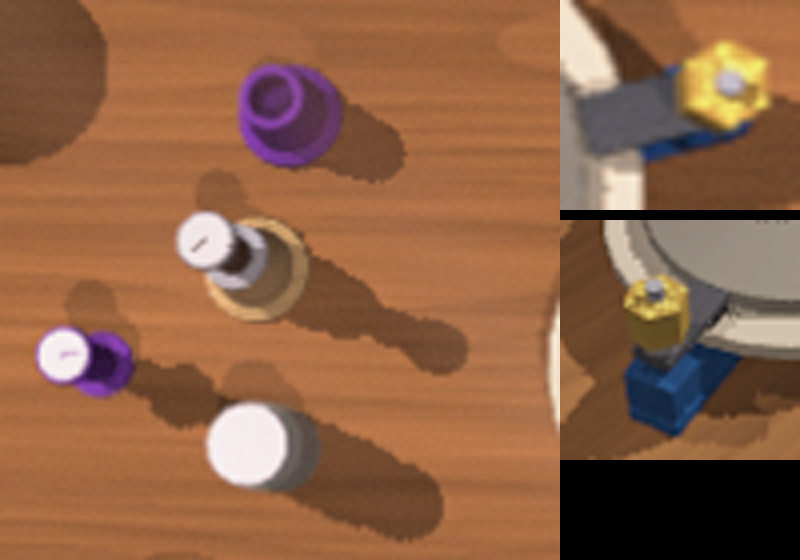

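The crop confirms the gauge with black grip and white dial in the natural-wood stand; both purple items are decoys. The nut is at about (0.587, -0.198) with its top at z = 0.110. I'm moving over it now.

```bash
python3 -m jog '[[0.014,0.013,0],[0.028,0.0255,0],[0.028,0.0255,0],[0.028,0.0255,0],[0.028,0.0255,0],[0.028,0.0255,0],[0.028,0.0255,0],[0.028,0.0255,0],[0.028,0.0255,0],[0.028,0.0255,0],[0.028,0.0255,0],[0.028,0.0255,0]]' 2>&1 | head -5; python3 -m jog '[[0.014,0.013,0,0]]'
```

```text
invalid input
clock: 0.18
position: [0.2669, 0.5521, 0.186]
tool_rot: [3.141, 0.0, -0.428]
wrist_force: [1.2, -0.0, 0.2]
opening: 1.003
finger_force: 0.0
```

```bash
python3 -m jog '[[0.028,0.0255,0,0],[0.028,0.0255,0,0],[0.028,0.0255,0,0],[0.028,0.0255,0,0],[0.028,0.0255,0,0],[0.028,0.0255,0,0],[0.028,0.0255,0,0],[0.028,0.0255,0,0],[0.028,0.0255,0,0],[0.028,0.0255,0,0],[0.028,0.0255,0,0],[0.028,0.0255,0,0]]' 0.3 && python3 -m jog '[[0.028,0.0255,0,0],[0.028,0.0255,0,0],[0.028,0.0255,0,-4],[0.028,0.0255,0,-4],[0.028,0.0255,0,-4],[0.028,0.0255,0,-4],[0.028,0.0255,0,-4],[0.028,0.0255,0,-4],[0.028,0.0255,0,0],[0.015,0.0115,0,0],[0,0,0,0]]'
python3 - <<'E'
from h import *
from plant import readout,viewer
d=viewer.get_image("wrist"); np.savez("w1.npz",**d); cv2.imwrite("pics/w1.png",d["frame"]); print({k:d[k] for k in d if k not in("frame","range_z")}); print(readout.observe())
E
```

```text
clock: 1.18
position: [0.4456, 0.1304, 0.1872]
tool_rot: [3.141, 0.0, -0.429]
wrist_force: [0.4, 0.3, -0.3]
opening: 0.654
finger_force: 0.0
clock: 2.1
position: [0.6427, -0.1668, 0.1849]
tool_rot: [3.141, 0.002, -0.015]
wrist_force: [-0.2, 0.2, 0.1]
opening: 0.648
finger_force: 0.0
{'vfov': 66.86831075359788, 'cx': 319.3505286308727, 'cy': 200.6326871750943, 'k1': -0.04318697466993478, 'position': array([ 0.71115986, -0.16790607,  0.38191441]), 'rotation': array([-2.52504560e-01,  2.34184654e-04, -1.58470640e+00])}
{'clock': 2.15, 'joint_pos': array([-8.78809578e-03,  4.51480596e-01,  1.08168801e-01, -3.43854363e-04,
       -1.23026570e+00,  1.56622911e+00]), 'joint_velocities': array([ 0.03339523, -0.0457487 , -0.04909531, -0.00764856, -0.00502594,
       -0.00579784]), 'tau': array([-7.61030428e-01, -4.19452822e+01,  1.98311269e+01,  4.36514184e+00,
        1.44232786e-01,  2.95101944e-02]), 'position': array([ 0.6412539 , -0.16533097,  0.18520478]), 'tool_rot': array([-3.14128157e+00,  2.78263387e-03, -1.34701694e-02]), 'wrist_force': array([-0.7254431 ,  1.52036605,  0.32253116]), 'ft_torque': array([-0.04048922,  0.0027206 , -0.03111949]), 'finger_force': 0.0, 'opening': 0.653543367399239}
```

View pics/w1.png

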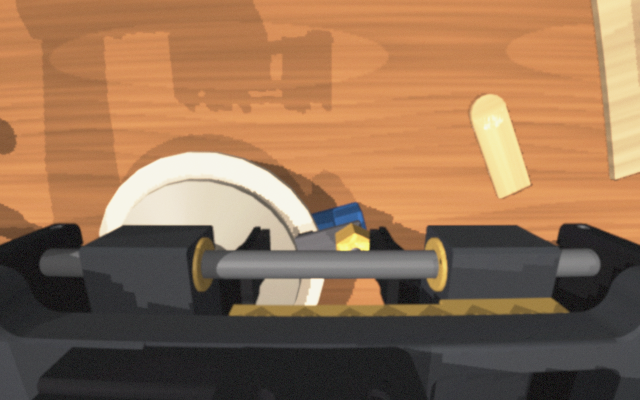

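The wrist view shows the nut at (352,240), partly hidden by the rod and fingers. I'll shift back to see it clearly.

```bash
python3 -m jog '[[-0.03,0.01,0,0],[-0.035,0.012,0,0],[-0.031,0.011,0,0],[0,0,0,0],[0,0,0,0]]'
cat > nut.py <<'E'
from h import *
from plant import readout,viewer
d=viewer.get_image("wrist"); np.savez("w2.npz",**d)
m=mask(d,(18,100,120),(36,255,255),(200,60,500,225))
n,l,st,ce=cv2.connectedComponentsWithStats(m.astype(np.uint8)); i=1+np.argmax(st[1:,4]); print(st[i],ce[i])
P=depth(d,l==i); q=P[abs(P[:,2]-.110)<.006]; print(np.percentile(P[:,2],[5,25,50,75,95]),len(q)); zt=np.median(q[:,2])
v,u=np.nonzero(l==i)
x0,y0,w,h=st[i][:4]; c=d["frame"][y0-25:y0+h+25,x0-25:x0+w+25]; k=500//max(c.shape[:2]); cv2.imwrite("pics/w2.png",cv2.resize(c,None,fx=k,fy=k,interpolation=2)); print("crop",x0-25,y0-25,k,"ztop",zt); print(readout.observe()["position"],q[:,:2].mean(0))
E
python3 nut.py
```

```text
clock: 2.57
position: [0.5427, -0.1956, 0.1883]
tool_rot: [-3.141, -0.001, -0.011]
wrist_force: [0.4, 0.1, 0.6]
opening: 0.649
finger_force: 0.0
[ 304  127   43   46 1191] [324.86314022 148.88077246]
[0.1078952  0.10873077 0.10919621 0.10970006 0.11040918] 1156
crop 279 102 5 ztop 0.10921841611930089
[ 0.54413575 -0.19544197  0.18818503] [ 0.58863281 -0.20121739]
```

View pics/w2.png

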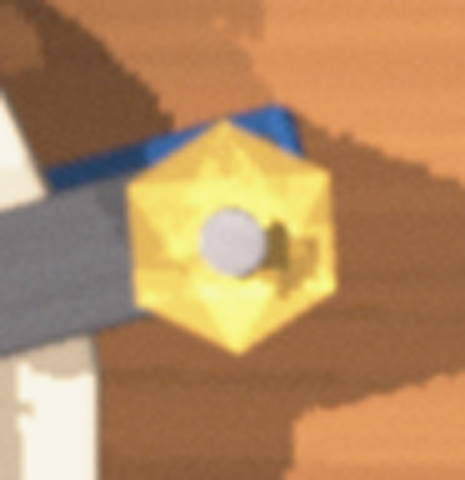

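The crop shows a clean hexagon whose vertices are at crop px (228,120), (330,182), (337,292), (240,353), (135,300), (128,185).

```bash
python3 - <<'E'
from h import *
d=dict(np.load("w2.npz"))
uv=np.array([(228,120),(330,182),(337,292),(240,353),(135,300),(128,185)])/5+[279,102]
p=onz(d,uv,0.109)[:,:2]; print(p.mean(0)); q=p-p.mean(0)
a=np.degrees(np.arctan2(q[:,1],q[:,0])); print(np.linalg.norm(q,axis=1),a,((a+360)%60))
# wheel circle from top
t=dict(np.load("top0.npz")); m=np.zeros((400,640),bool); m[155:265,280:375]=True; P=depth(t,m)
from scipy.optimize import least_squares
P=P[(P[:,2]>.055)]; 
hull=cv2.convexHull(P[:,:2].astype(np.float32))[:,0]; f=least_squares(lambda c:np.hypot(*(hull-c[:2]).T)-c[2],[.55,-.04,.11],loss="soft_l1",f_scale=.002); print("platter",f.x)
q=P[P[:,2]>.088]; print("foot",cv2.minEnclosingCircle(q[:,:2].astype(np.float32)), len(q))
s=dict(np.load("scene0.npz"));
g=cv2.cvtColor(s["frame"],cv2.COLOR_BGR2GRAY)[176:190,284:303]; print(g)
g=cv2.cvtColor(t["frame"],cv2.COLOR_BGR2GRAY)[228:244,308:329]; print(g)
E
```

```text
[ 0.58742133 -0.20180224]
[0.02111759 0.02015139 0.0212295  0.02074136 0.02092687 0.02124463] [   2.0926116   -59.97688805 -117.0680411  -176.78692849  120.88494652
   62.14863895] [2.0926116  0.02311195 2.9319589  3.21307151 0.88494652 2.14863895]
platter [ 0.54167438 -0.03318313  0.11145012]
foot ((0.5393288731575012, -0.030562160536646843), 0.053117331117391586) 367
[[126 125 125 123 120 118 117 120 119 119 125 125 125 122 129 129 130 129
  128]
 [124 122 123 127 126 140 141 149 151 154 167 169 170 169 184 187 187 187
  187]
 [134 140 150 168 171 199 204 203 201 201 201 199 199 198 198 197 196 196
  197]
 [185 200 202 200 197 197 197 197 186 182 183 174 171 174 173 163 160 160
  170]
 [198 196 195 185 174 170 160 143 121  94  88 110 116 142 151 151 151 151
  151]
 [174 159 146 144 148 116  99  78 100 106 106  69  39  80 146 152 151 152
  153]
 [141 144 145 147 149  74  72 138 147 147 148 126  95  84 146 154 152 153
  153]
 [144 144 145 148 150  92  66  68  84  87  75 100 104 149 155 154 153 154
  154]
 [143 145 145 146 148 150 154 132 150 155 157 157 158 156 153 155 154 156
  156]
[... 1131 characters left out ...]
8 167 169 149  92 111 162 170 166 167 166 144  77 107 164 165
  162 161 163]
 [161 168 168 169 167 152 109  93 137 163 165 162 152 130  88 129 164 163
  161 162 162]
 [159 163 164 167 168 166 152 108  96 133 150 135  94  91 122 161 162 163
  163 162 163]
 [200 173 157 163 166 167 169 147 110  95  91  94  96 121 159 165 163 162
  162 162 160]
 [226 213 169 155 161 165 169 170 162 154 139 144 162 163 166 163 162 164
  162 159 163]
 [226 229 215 172 152 157 165 166 168 167 162 166 164 164 164 164 163 159
  160 161 160]
 [227 229 228 216 178 152 156 163 164 166 165 166 164 162 163 163 162 161
  164 160 162]
 [227 227 229 229 217 182 155 150 156 162 166 163 167 164 161 161 160 162
  162 161 161]]
```

```bash
python3 -m jog '[[0.022,0.003,0.01,-2.5],[0.0215,0.003,0.022,0],[0,0,0.03,0],[0,0,0.025,0],[0,0,0.015,0],[0,0,0.01,0],[0,0,0,0]]' && python3 -m jog '[[0,0,0,0],[0,0,0,0],[0,0,0,0],[0,0,0,0],[0,0,0,0]]' -1 50
```

```text
clock: 3.2
position: [0.5873, -0.2005, 0.0725]
tool_rot: [-3.141, 0.005, 0.033]
wrist_force: [-0.0, 0.5, -0.6]
opening: 0.65
finger_force: 0.0
clock: 3.62
position: [0.5887, -0.2015, 0.0765]
tool_rot: [3.141, -0.002, 0.033]
wrist_force: [-0.7, 0.4, 0.4]
opening: 0.355
finger_force: 0.0
```

```bash
python3 -m jog '[[0,0,0,0],[0,0,0,0],[0,0,0,0]]'; python3 - <<'E'
from plant import readout; o=readout.observe(); print(o["ft_torque"],o["opening"],o["finger_force"])
E
```

```text
clock: 3.87
position: [0.5882, -0.2015, 0.0756]
tool_rot: [3.142, -0.0, 0.033]
wrist_force: [0.4, -0.7, -1.0]
opening: 0.128
finger_force: 0.0
[-0.05053157  0.0443649   0.03464508] 0.12764595533360204 0.0
```

```bash
python3 - <<'E'
from h import *
from plant import viewer
a=viewer.get_image("scene"); b=viewer.get_image("wrist")
o=np.zeros((400,800,3),np.uint8); o[:,:400]=cv2.resize(a["frame"][180:280,220:320],(400,400),interpolation=2); o[:,400:]=b["frame"][:,120:520]; cv2.imwrite("pics/n3.png",o)
E
```

```text
(no output)
```

View pics/n3.png

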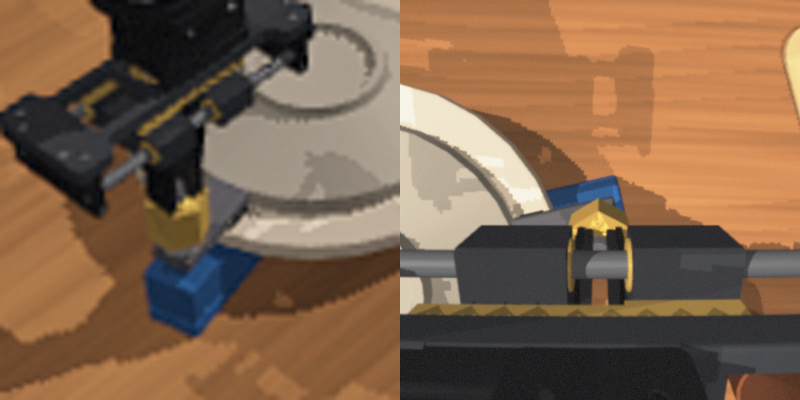

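The fingers have closed without meeting the nut: they sit behind or above it at wrist px (480,265), with the nut vertex showing at wrist px (480,215). I'll check the actual positions with depth.

```bash
python3 - <<'E'
from h import *
from plant import viewer,readout
np.set_printoptions(precision=4,suppress=True)
a=viewer.get_image("scene"); b=viewer.get_image("wrist"); t=viewer.get_image("top")
np.savez("s3.npz",**a);np.savez("w3.npz",**b)
print(b["position"],b["rotation"],readout.observe()["position"])
for d,box in((a,(250,220,280,250)),(b,(290,195,355,236)),(t,(380,175,415,212))):
    m=mask(d,(18,90,90),(38,255,255),box); P=depth(d,m)
    for lo in (.085,.09,.095,.1,.105,.11):
        q=P[(P[:,2]>lo)&(P[:,2]<lo+.005)]
        if len(q)>3: print(lo,len(q),q.min(0),q.max(0))
    print()
# fingers: dark pixels in scene near nut
for d,box in((a,(250,205,280,245)),(b,(285,215,360,305))):
    m=mask(d,(0,0,0),(180,255,60),box); P=depth(d,m); 
    for lo in np.arange(.06,.2,.01):
        q=P[(P[:,2]>lo)&(P[:,2]<lo+.01)]
        if len(q)>3: print("f",round(lo,3),len(q),np.percentile(q,5,axis=0),np.percentile(q,95,axis=0))
    print()
E
```

```text
[ 0.6562 -0.1994  0.2725] [-0.2506  0.0006 -1.5375] [ 0.5881 -0.2014  0.0753]
0.085 19 [ 0.5797 -0.2201  0.0851] [ 0.6058 -0.1869  0.0897]
0.09 23 [ 0.5814 -0.2192  0.0902] [ 0.6059 -0.1829  0.0949]
0.095 24 [ 0.5807 -0.2192  0.0952] [ 0.6065 -0.192   0.0997]
0.1 18 [ 0.5817 -0.2189  0.1002] [ 0.6054 -0.1838  0.1049]
0.105 50 [ 0.5728 -0.2194  0.1055] [ 0.6072 -0.1815  0.11  ]
0.11 18 [ 0.5784 -0.2197  0.11  ] [ 0.606  -0.1847  0.1127]

0.085 107 [ 0.5974 -0.2177  0.085 ] [ 0.6089 -0.1829  0.0899]
0.09 122 [ 0.5974 -0.2179  0.09  ] [ 0.6089 -0.1829  0.0949]
0.095 124 [ 0.5978 -0.218   0.095 ] [ 0.6089 -0.1834  0.1   ]
0.1 125 [ 0.5981 -0.2177  0.1   ] [ 0.609  -0.1839  0.1048]
0.105 580 [ 0.594  -0.2173  0.1051] [ 0.6089 -0.1855  0.11  ]
0.11 92 [ 0.5946 -0.2128  0.11  ] [ 0.6087 -0.188   0.1148]
Traceback (most recent call last):
  File "h.py", line 14, in depth
    return d["position"]+rays(d,np.c_[u,v])*d["range_z"][v,u][:,None]
                         ~~~~^^^^^^^^^^^^^^
  File "h.py", line 7, in rays
    k,D=K(d); p=cv2.undistortPoints(np.array(uv,float).reshape(-1,1,2),k,D).reshape(-1,2)
                ~~~~~~~~~~~~~~~~~~~^^^^^^^^^^^^^^^^^^^^^^^^^^^^^^^^^^^^^^^^
cv2.error: OpenCV(4.12.0) /io/opencv/modules/calib3d/src/undistort.dispatch.cpp:347: error: (-215:Assertion failed) CV_IS_MAT(_src) && CV_IS_MAT(_dst) && (_src->rows == 1 || _src->cols == 1) && (_dst->rows == 1 || _dst->cols == 1) && _src->cols + _src->rows - 1 == _dst->rows + _dst->cols - 1 && (CV_MAT_TYPE(_src->type) == CV_32FC2 || CV_MAT_TYPE(_src->type) == CV_64FC2) && (CV_MAT_TYPE(_dst->type) == CV_32FC2 || CV_MAT_TYPE(_dst->type) == CV_64FC2) in function 'cvUndistortPointsInternal'
```

```bash
python3 - <<'E'
from h import *
from plant import readout
np.set_printoptions(precision=4,suppress=True)
o=readout.observe(); print(o["clock"],o["opening"],o["finger_force"],o["wrist_force"])
a=dict(np.load("s3.npz"));b=dict(np.load("w3.npz"))
for d,box in((a,(250,195,280,245)),(b,(285,215,360,305))):
    m=mask(d,(0,0,0),(180,255,70),box); P=depth(d,m); 
    for lo in np.arange(.06,.2,.01):
        q=P[(P[:,2]>lo)&(P[:,2]<lo+.01)]
        if len(q)>3: print("f",round(lo,3),len(q),np.percentile(q,5,axis=0),np.percentile(q,95,axis=0))
    print()
E
```

```text
4.1167 0.01360579404851082 0.0 [ 0.0026  0.4645 -0.5506]
f 0.06 24 [ 0.5804 -0.2161  0.0612] [ 0.5999 -0.1563  0.0691]
f 0.11 20 [ 0.5846 -0.2131  0.1121] [ 0.5987 -0.1912  0.1194]
f 0.12 34 [ 0.5843 -0.2132  0.1202] [ 0.5985 -0.192   0.1284]
f 0.13 30 [ 0.5853 -0.2139  0.1304] [ 0.5988 -0.1913  0.1393]
f 0.14 30 [ 0.589  -0.2154  0.1406] [ 0.5986 -0.1875  0.1493]
f 0.15 13 [ 0.5878 -0.2178  0.1502] [ 0.5989 -0.1878  0.1542]
f 0.18 32 [ 0.5963 -0.2361  0.1853] [ 0.6255 -0.1826  0.1897]
f 0.19 80 [ 0.5998 -0.2369  0.1906] [ 0.6259 -0.1774  0.1995]
f 0.2 142 [ 0.5823 -0.2341  0.2012] [ 0.6254 -0.171   0.2066]

f 0.11 155 [ 0.597  -0.2103  0.1124] [ 0.6002 -0.1924  0.1194]
f 0.12 232 [ 0.598  -0.2104  0.1206] [ 0.6003 -0.1922  0.1293]
f 0.13 228 [ 0.5978 -0.2085  0.1306] [ 0.6    -0.1935  0.1389]
f 0.14 9 [ 0.5989 -0.2088  0.1401] [ 0.6003 -0.1936  0.1429]
f 0.15 463 [ 0.5828 -0.2075  0.1584] [ 0.5934 -0.1959  0.1599]
f 0.16 135 [ 0.5838 -0.2078  0.16  ] [ 0.5954 -0.1953  0.1662]
f 0.17 81 [ 0.5923 -0.2077  0.1707] [ 0.6003 -0.1949  0.1785]
f 0.18 212 [ 0.6002 -0.2115  0.1827] [ 0.6268 -0.1908  0.1897]
f 0.19 923 [ 0.6101 -0.2104  0.1911] [ 0.6268 -0.1918  0.199 ]
f 0.2 1504 [ 0.6127 -0.2103  0.2016] [ 0.6264 -0.1922  0.2048]
```

```bash
python3 - <<'E'
from h import *
np.set_printoptions(precision=4,suppress=True)
d=dict(np.load("w2.npz")); m=np.zeros((400,640),bool); m[215:310,180:460]=True
P=depth(d,m); P=P[(P[:,2]>.12)&(P[:,2]<.3)]
for lo in np.arange(.12,.3,.01):
    q=P[(P[:,2]>lo)&(P[:,2]<lo+.01)]
    if len(q)>3: print(round(lo,3),len(q),np.percentile(q,2,axis=0),np.percentile(q,98,axis=0))
d=dict(np.load("scene0.npz")); m=np.zeros((400,640),bool); m[20:75,320:400]=True
P=depth(d,m); P=P[(abs(P[:,0]-.26)<.12)&(abs(P[:,1]-.568)<.12)&(P[:,2]>.1)]
print("start",np.percentile(P[:,2],[0,1,2,5,10])); 
for lo in np.arange(.16,.3,.01):
    q=P[(P[:,2]>lo)&(P[:,2]<lo+.01)]
    if len(q)>3: print(round(lo,3),len(q),q.min(0),q.max(0))
E
```

```text
0.22 226 [ 0.5421 -0.2324  0.2227] [ 0.5549 -0.1593  0.2299]
0.23 350 [ 0.5456 -0.2327  0.2301] [ 0.555  -0.1594  0.2399]
0.24 385 [ 0.5338 -0.233   0.2402] [ 0.555  -0.159   0.2499]
0.25 210 [ 0.5339 -0.2342  0.2501] [ 0.5549 -0.1575  0.2594]
0.26 221 [ 0.5337 -0.2245  0.2602] [ 0.5458 -0.1671  0.2698]
0.27 908 [ 0.5367 -0.229   0.2709] [ 0.5502 -0.1624  0.2792]
0.28 506 [ 0.5437 -0.2312  0.2803] [ 0.557  -0.1608  0.2898]
0.29 820 [ 0.549  -0.2367  0.2903] [ 0.5813 -0.1563  0.2999]
start [0.2219 0.227  0.234  0.2492 0.2685]
0.22 15 [0.2328 0.5147 0.2219] [0.2909 0.6131 0.2292]
0.23 19 [0.2319 0.518  0.2307] [0.2958 0.6125 0.2389]
0.24 23 [0.2318 0.5109 0.24  ] [0.2972 0.6138 0.2498]
0.25 24 [0.2253 0.512  0.2501] [0.2948 0.6159 0.2599]
0.26 31 [0.2307 0.513  0.26  ] [0.2974 0.6229 0.2698]
0.27 30 [0.2323 0.5071 0.2703] [0.2958 0.6192 0.2796]
0.28 19 [0.2371 0.5106 0.2801] [0.2987 0.6216 0.2886]
0.29 41 [0.1866 0.4754 0.2906] [0.3303 0.6324 0.2999]
```

The camera depth shows the real fingertips about 35.5 mm behind the reported TCP along the tool axis, both at the start and here. The fingers therefore closed just above the nut. I'll add that offset from here on, reopen and go 34 mm lower.

```bash
python3 -m jog '[[0,0,0,0],[0,0,0,0],[0,0,0,0],[0,0,0,0],[0,0,0,0],[0,0,0,0],[0,0,0.01,0],[0,0,0.014,0],[0,0,0.01,0],[0,0,0,0]]' 0.3 && python3 -m jog '[[0,0,0,0],[0,0,0,0],[0,0,0,0],[0,0,0,0],[0,0,0,0]]' -1 50
```

```text
clock: 4.95
position: [0.586, -0.201, 0.0386]
tool_rot: [-3.14, 0.005, 0.032]
wrist_force: [-0.1, 0.8, -0.1]
opening: 0.627
finger_force: 0.0
clock: 5.37
position: [0.5886, -0.2012, 0.042]
tool_rot: [-3.141, -0.001, 0.033]
wrist_force: [-0.7, 2.3, 1.4]
opening: 0.411
finger_force: 49.9
```

```bash
python3 -m jog '[[0,0,0.0001,3],[0,0,0.0002,6],[0,0,0.0003,6],[0,0,0.0002,6],[0,0,0.0003,6],[0,0,0.0002,6],[0,0,0.0003,6],[0,0,0.0002,6]]'; python3 -c "
from plant import readout; o=readout.observe(); print(o['ft_torque'],o['joint_pos'][5])"
```

```text
clock: 6.03
position: [0.5883, -0.2019, 0.0401]
tool_rot: [3.141, -0.001, -0.757]
wrist_force: [0.0, -0.9, 0.6]
opening: 0.412
finger_force: 50.0
[-0.45390321  0.14123226  0.20245678] 0.883592836200178
```

```bash
for i in 1; do python3 -m jog '[[0,0,0.0002,5],[0,0,0.0002,5],[0,0,0.0001,3],[0,0,0,0]]'; python3 -c "
from plant import readout; o=readout.observe(); print(o['ft_torque'])"; done
```

```text
clock: 6.37
position: [0.5882, -0.2023, 0.0396]
tool_rot: [3.141, -0.001, -0.981]
wrist_force: [-0.0, -3.5, 2.8]
opening: 0.41
finger_force: 49.9
[-0.80152117  0.14883616 -0.15544242]
```

```bash
python3 -m jog '[[0,0,0.0002,4],[0,0,0.0001,4],[0,0,0,0]]'; python3 -c "
from plant import readout; o=readout.observe(); print(o['ft_torque'])"
```

```text
clock: 6.62
position: [0.5879, -0.2021, 0.0394]
tool_rot: [3.14, -0.001, -1.112]
wrist_force: [-2.1, -3.2, 3.0]
opening: 0.412
finger_force: 51.3
[-0.69626453  0.62170753  1.68354186]
```

```bash
python3 -m jog '[[0,0,0,2],[0,0,0,1],[0,0,0,0],[0,0,0,0]]'; python3 -c "
from plant import readout; o=readout.observe(); print(o['ft_torque'])"
```

```text
clock: 6.95
position: [0.5879, -0.2024, 0.0394]
tool_rot: [3.14, -0.002, -1.165]
wrist_force: [-2.3, -5.2, 2.0]
opening: 0.42
finger_force: 52.9
[-1.22395841  0.73504979  1.78612309]
```

The torque has plateaued at 1.8 N m and the fingers are starting to slip on the flats, so the nut is at its stop. I'm releasing it, rising, and taking new pictures.

```bash
python3 -m jog '[[0,0,0,0],[0,0,0,0],[0,0,0,0],[0,0,-0.02,0],[0,0,-0.04,0],[0,0,-0.04,0],[-0.03,0,0,-5],[-0.03,0,0,-6],[-0.02,0,0,-6],[0,0,0,0]]' 0.5; python3 - <<'E'
from h import *
from plant import viewer,readout
np.set_printoptions(precision=4,suppress=True)
w=viewer.get_image("wrist"); t=viewer.get_image("top"); np.savez("w4.npz",**w); np.savez("t4.npz",**t)
o=readout.observe(); print(o["position"],o["tool_rot"])
m=mask(w,(18,100,120),(36,255,255),(150,60,500,235)); print(m.sum())
n,l,st,ce=cv2.connectedComponentsWithStats(m.astype(np.uint8)); i=1+np.argmax(st[1:,4]); P=depth(w,l==i); q=P[P[:,2]>.1]; print(st[i],"nut top",np.median(q[:,2]),q[:,:2].mean(0))
c=cv2.approxPolyDP(cv2.convexHull(np.argwhere(l==i)[:,::-1].astype(np.int32)),2,True)[:,0]; p=onz(w,c,.106)[:,:2]; p-=p.mean(0); print(np.degrees(np.arctan2(p[:,1],p[:,0]))%60, np.hypot(*p.T))
# finger profile from w3 (shut) in tool frame
d=dict(np.load("w3.npz")); m=np.zeros((400,640),bool); m[215:330,240:400]=True; P=depth(d,m)-[.589,-.2013,.1110]
P=P[(P[:,2]>0)&(P[:,2]<.1)&(abs(P[:,0])<.02)]
for lo in np.arange(0,.1,.005):
    q=P[(P[:,2]>=lo)&(P[:,2]<lo+.005)]
    if len(q)>5: print("z%.3f"%lo,len(q),"|y|",np.percentile(abs(q[:,1]),[1,5,50,95,99]),"x",np.percentile(q[:,0],[2,98]))
E
```

```text
clock: 7.78
position: [0.5496, -0.1277, 0.1391]
tool_rot: [-3.14, 0.002, -0.87]
wrist_force: [-1.1, 0.0, -0.5]
opening: 0.746
finger_force: 0.0
[ 0.5515 -0.1298  0.1391] [-3.1403 -0.0003 -0.875 ]
1367
[ 319   75   54   59 1363] nut top 0.10662922195280322 [ 0.5877 -0.2025]
[54.5892 56.5666  2.3207  9.9749  7.9725 28.4455 55.1704] [0.021  0.0231 0.0227 0.0207 0.0187 0.0162 0.0188]
z0.000 134 |y| [0.0001 0.0006 0.0047 0.0097 0.0102] x [0.0045 0.0113]
z0.005 159 |y| [0.     0.0001 0.0035 0.0094 0.01  ] x [0.0012 0.0114]
z0.010 123 |y| [0.0012 0.0019 0.006  0.0098 0.0102] x [0.0087 0.0114]
z0.015 116 |y| [0.0017 0.0018 0.0054 0.0091 0.0099] x [0.0088 0.0113]
z0.020 132 |y| [0.0016 0.0018 0.0056 0.0083 0.0086] x [0.0082 0.0112]
z0.025 88 |y| [0.002  0.0022 0.0055 0.0078 0.0079] x [0.0087 0.0114]
z0.045 619 |y| [0.001  0.0014 0.0038 0.0062 0.0066] x [-0.0071  0.0049]
z0.050 41 |y| [0.0026 0.0058 0.0063 0.0066 0.0066] x [-0.0018  0.007 ]
z0.055 28 |y| [0.0057 0.0057 0.0062 0.0066 0.0066] x [-0.0021  0.0111]
z0.060 44 |y| [0.0059 0.0059 0.0062 0.0065 0.0065] x [0.002  0.0112]
z0.065 40 |y| [0.006  0.006  0.0062 0.0064 0.0064] x [0.0056 0.0124]
z0.070 23 |y| [0.0061 0.0061 0.0062 0.0063 0.0063] x [0.0083 0.0128]
z0.075 28 |y| [0.0059 0.006  0.0062 0.0064 0.0064] x [0.0117 0.0168]
z0.080 27 |y| [0.0059 0.0059 0.0062 0.0064 0.0065] x [0.0149 0.0198]
z0.085 11 |y| [0.0058 0.0058 0.0064 0.0065 0.0065] x [0.0171 0.0198]
```

The nut top sank from 109.2 to 106.6 mm, which is 1.08 rad of turn, consistent with the stop. Next I'll measure the gauge and the ring.

```bash
cat > spot.py <<'E'
from h import *
def ring(d,box):
    x0,y0,x1,y1=box; g=cv2.cvtColor(d["frame"],cv2.COLOR_BGR2GRAY)[y0:y1,x0:x1].astype(float)
    w=np.clip(np.median(g)-25-g,0,None); v,u=np.mgrid[y0:y1,x0:x1]; return (u*w).sum()/w.sum(),(v*w).sum()/w.sum()
E
python3 - <<'E'
from spot import *
np.set_printoptions(precision=4,suppress=True)
t=dict(np.load("t4.npz")); t0=dict(np.load("top0.npz")); s0=dict(np.load("scene0.npz"))
for d in(t0,t):
    c=ring(d,(311,228,327,243)); print("ring top",c,onz(d,[c],.071))
m=np.zeros((400,640),bool); m[165:200,190:230]=True
for d in (t0,t):
    P=depth(d,m); q=P[P[:,2]>.135]; print("head",cv2.minEnclosingCircle(q[:,:2].astype(np.float32)),q[:,:2].mean(0),np.median(q[:,2]))
# scene head (white top face)
m=np.zeros((400,640),bool); m[125:165,375:415]=True; P=depth(s0,m); q=P[P[:,2]>.137]; print("scene head",q[:,:2].mean(0),cv2.minEnclosingCircle(q[:,:2].astype(np.float32)),q[:,2].max())
cv2.imwrite("pics/t4.png",t["frame"])
E
```

```text
ring top (np.float64(318.32575326890276), np.float64(234.74815235929506)) [[0.4719 0.0155 0.071 ]]
ring top (np.float64(325.02143950995406), np.float64(234.23991832567637)) [[ 0.4736 -0.0033  0.071 ]]
head ((0.6127173900604248, 0.33396461606025696), 0.02035387046635151) [0.6122 0.3333] 0.14276957633617604
head ((0.612516462802887, 0.3343021869659424), 0.020332304760813713) [0.6123 0.334 ] 0.14266145279789966
scene head [0.6149 0.3321] ((0.6148917078971863, 0.3351609408855438), 0.022504566237330437) 0.1458524021695662
```

```bash
python3 -m jog '[[0,0,0,-5],[0,0,0,-5],[0,0,0,-4.6],[-0.01,-0.019,0,0],[-0.018,-0.034,0,0],[-0.018,-0.034,0,0],[-0.018,-0.034,0,0],[-0.018,-0.034,0,0],[-0.018,-0.034,0,0],[-0.018,-0.034,0,0],[-0.018,-0.034,0,0],[-0.018,-0.034,0,0]]' && python3 -m jog '[[-0.018,-0.034,0,0],[-0.018,-0.034,0,0],[-0.018,-0.034,0,0],[-0.012,-0.016,0,0],[0,0,0,0],[0,0,0,0]]'
python3 - <<'E'
from spot import *
from plant import viewer,readout
np.set_printoptions(precision=4,suppress=True)
t=viewer.get_image("top"); s=viewer.get_image("scene"); np.savez("t5.npz",**t); np.savez("s5.npz",**s); o=readout.observe()
p=o["position"]; y=o["tool_rot"][2]; d=np.array([.6125,.334])-p[:2]; print(p,np.degrees(y),"tool dx,dy",d@[np.cos(y),np.sin(y)],d@[np.sin(y),-np.cos(y)],"dz",p[2]-.046)
c=ring(t,(311,228,327,243)); print(c,onz(t,[c],.071))
g=cv2.cvtColor(t["frame"],cv2.COLOR_BGR2GRAY)[224:248,306:334]
o=np.zeros((600,800,3),np.uint8); o[:480,:400]=cv2.resize(t["frame"][215:263,300:340],(400,480)); o[:500,400:]=cv2.resize(s["frame"][75:200,330:430],(400,500)); cv2.imwrite("pics/c5.png",o)
E
```

```text
clock: 8.88
position: [0.5959, 0.1973, 0.1383]
tool_rot: [-3.141, 0.0, -0.622]
wrist_force: [0.6, 0.5, -0.1]
opening: 0.75
finger_force: 0.0
clock: 9.38
position: [0.6102, 0.3309, 0.1373]
tool_rot: [3.14, 0.001, -0.62]
wrist_force: [-0.1, 0.4, 0.1]
opening: 0.746
finger_force: 0.0
[0.6103 0.329  0.1382] -35.628400891532955 tool dx,dy -0.0010744359446002642 -0.0053381578874797525 dz 0.09215581666580892
(np.float64(318.29510961214163), np.float64(234.66779089376055)) [[0.4721 0.0156 0.071 ]]
```

View pics/c5.png

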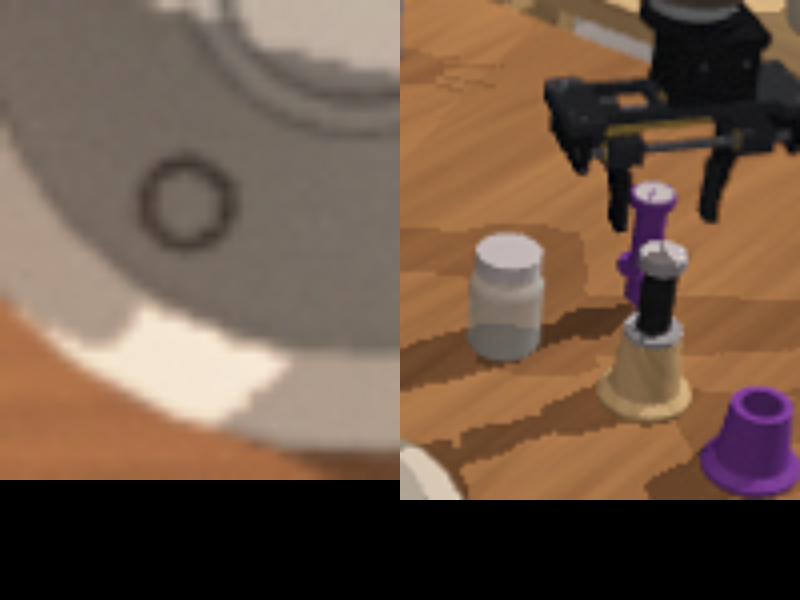

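The picture shows the gripper above and behind the gauge, and the ring in the same place (top px 318.5,235); the wheel did not turn. I'm descending onto the grip.

```bash
python3 -m jog '[[-0.001,-0.005,0.01,0],[0,0,0.025,0],[0,0,0.03,0],[0,0,0.018,0],[0,0,0.009,0],[0,0,0,0],[0,0,0,0]]' && python3 -m jog '[[0,0,0,0],[0,0,0,0],[0,0,0,0],[0,0,0,0],[0,0,0,0],[0,0,0,0],[0,0,0,0]]' -1 15
```

```text
clock: 10.07
position: [0.6127, 0.3342, 0.0471]
tool_rot: [-3.141, -0.001, -0.621]
wrist_force: [-0.1, 0.1, 0.9]
opening: 0.749
finger_force: 0.0
clock: 10.65
position: [0.6123, 0.335, 0.0474]
tool_rot: [-3.14, -0.001, -0.62]
wrist_force: [-0.3, 1.9, 2.4]
opening: 0.437
finger_force: 15.0
```

```bash
python3 -m jog '[[0,0,0,0],[0,0,0,0]]'; python3 - <<'E'
from h import *
from plant import viewer
d=viewer.get_image("scene"); np.savez("s6.npz",**d); w=viewer.get_image("wrist"); np.savez("w6.npz",**w)
o=np.zeros((400,800,3),np.uint8); o[:,:400]=cv2.resize(d["frame"][90:190,345:445],(400,400),interpolation=2); o[:,400:]=cv2.resize(w["frame"][140:340,220:420],(400,400)); cv2.imwrite("pics/g6.png",o)
E
```

```text
clock: 10.82
position: [0.6124, 0.335, 0.0474]
tool_rot: [-3.14, -0.001, -0.62]
wrist_force: [-0.4, -0.7, 3.2]
opening: 0.439
finger_force: 15.0
```

View pics/g6.png

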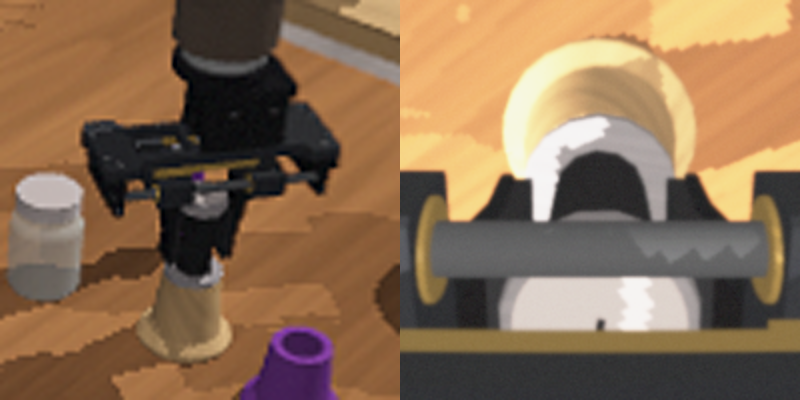

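The wrist crop shows the dial head clamped between the upper, outward-stepped parts of the fingers. The pads stay clear of the black grip. I need the finger profile to choose the right grasp height.

```bash
python3 - <<'E'
from h import *
np.set_printoptions(precision=4,suppress=True)
yaw=-.62; c=np.array([.6124,.335]); 
for name,zt in(("w6.npz",0),("s6.npz",0)):
    d=dict(np.load(name)); m=np.zeros((400,640),bool)
    if name[0]=="w": m[140:345,150:490]=True
    else: m[90:190,345:445]=True
    P=depth(d,m); V=(d["frame"][m][d["range_z"][m]>0]).max(1) 
    q=P[:,:2]-c; X=q@[np.cos(yaw),np.sin(yaw)]; Y=q@[np.sin(yaw),-np.cos(yaw)]; Z=P[:,2]
    for lo in np.arange(.07,.18,.005):
        k=(Z>=lo)&(Z<lo+.005)&(abs(X)<.03)&(abs(Y)<.08)&(V<75)
        if k.sum()<6: continue
        a=[]
        for s in(-1,1):
            kk=k&(Y*s>.0165); 
            if kk.sum()>2: a.append((s,kk.sum(),np.percentile(abs(Y[kk]),[1,99]).round(4),np.percentile(X[kk],[2,98]).round(3)))
        print(name,"%.3f"%lo,a)
E
```

```text
w6.npz 0.070 []
w6.npz 0.075 []
w6.npz 0.080 [(-1, np.int64(4), array([0.0239, 0.0266]), array([0.01 , 0.011])), (1, np.int64(9), array([0.0192, 0.0247]), array([0.01 , 0.011]))]
w6.npz 0.085 [(-1, np.int64(41), array([0.0196, 0.0269]), array([0.01 , 0.012])), (1, np.int64(64), array([0.0188, 0.0265]), array([0.003, 0.012]))]
w6.npz 0.090 [(-1, np.int64(70), array([0.019 , 0.0272]), array([0.003, 0.012])), (1, np.int64(65), array([0.0188, 0.0265]), array([0.002, 0.012]))]
w6.npz 0.095 [(-1, np.int64(72), array([0.019 , 0.0269]), array([0.005, 0.012])), (1, np.int64(70), array([0.0188, 0.0265]), array([0.006, 0.012]))]
w6.npz 0.100 [(-1, np.int64(75), array([0.019 , 0.0273]), array([0.007, 0.012])), (1, np.int64(71), array([0.0188, 0.0267]), array([0.007, 0.012]))]
w6.npz 0.105 [(-1, np.int64(94), array([0.019, 0.028]), array([0.009, 0.012])), (1, np.int64(85), array([0.0188, 0.0275]), array([0.009, 0.012]))]
w6.npz 0.110 [(-1, np.int64(50), array([0.02  , 0.0288]), array([0.01 , 0.012])), (1, np.int64(48), array([0.0197, 0.0283]), array([0.01 , 0.012]))]
w6.npz 0.115 [(1, np.int64(3)
[... 3311 characters left out ...]
y([0.006, 0.012]))]
s6.npz 0.155 [(-1, np.int64(5), array([0.0236, 0.0771]), array([-0.011,  0.028]))]
s6.npz 0.160 [(-1, np.int64(5), array([0.0238, 0.0771]), array([-0.005,  0.014])), (1, np.int64(4), array([0.0504, 0.0527]), array([-0.007,  0.028]))]
s6.npz 0.165 [(-1, np.int64(8), array([0.0216, 0.0787]), array([0.012, 0.03 ])), (1, np.int64(6), array([0.0502, 0.0719]), array([0.002, 0.029]))]
s6.npz 0.170 [(-1, np.int64(5), array([0.0278, 0.0796]), array([0.008, 0.028])), (1, np.int64(9), array([0.0196, 0.059 ]), array([-0.021,  0.03 ]))]
s6.npz 0.175 [(-1, np.int64(26), array([0.0251, 0.0513]), array([0.01 , 0.029])), (1, np.int64(42), array([0.0208, 0.0506]), array([-0.029,  0.029]))]
```

The fingers have a ledge about 48 mm behind the tips, and it catches the underside of the dial head. Going about 4 mm lower should put the head in the recess above the ledge, so I'll reopen slightly, lower and close again.

```bash
python3 -m jog '[[0,0,0,0],[0,0,0,0],[0,0,0.004,0],[0,0,0,0]]' 0.15 && python3 -m jog '[[0,0,0,0],[0,0,0,0],[0,0,0,0],[0,0,0,0],[0,0,0,0]]' -1 15
```

```text
clock: 11.25
position: [0.611, 0.3339, 0.041]
tool_rot: [3.139, 0.001, -0.621]
wrist_force: [0.5, -0.2, 0.2]
opening: 0.561
finger_force: 0.0
clock: 11.67
position: [0.6121, 0.3348, 0.0428]
tool_rot: [-3.141, -0.0, -0.62]
wrist_force: [0.3, 0.2, -1.1]
opening: 0.344
finger_force: 15.0
```

The fingers closed to 30 mm, which is the recess on the dial head, not the 28 mm grip. The arm can't tilt its tool, but the gauge has to lean 20°. So I'll hold it by the 40 mm dial head between the pads. A light grip lets it pivot about the finger line, and the stand's rim can then tilt it.

```bash
python3 -m jog '[[0,0,0,0],[0,0,0,0],[0,0,0,0],[0,0,-0.019,0],[0,0,-0.018,0],[0,0,0,0],[0,0,0,0]]' 0.15 && python3 -m jog '[[0,0,0,0],[0,0,0,0],[0,0,0,0],[0,0,0,0],[0,0,0,0]]' -1 12 && python3 -m jog '[[0,0,-0.008,0],[0,0,-0.008,0],[0,0,-0.008,0],[0,0,0,0]]'
```

```text
clock: 12.25
position: [0.6126, 0.3353, 0.0812]
tool_rot: [-3.139, -0.001, -0.62]
wrist_force: [0.4, 0.0, -0.3]
opening: 0.571
finger_force: 0.0
clock: 12.67
position: [0.6115, 0.3344, 0.0787]
tool_rot: [3.14, 0.001, -0.62]
wrist_force: [0.1, -0.9, -1.2]
opening: 0.449
finger_force: 12.0
clock: 13.0
position: [0.6131, 0.3352, 0.1066]
tool_rot: [-3.138, -0.002, -0.62]
wrist_force: [-0.2, -0.2, -1.9]
opening: 0.451
finger_force: 12.0
```

```bash
python3 -m jog '[[-0.003,0,0,0],[-0.005,0,0,0],[-0.005,0,0,0],[-0.005,0,0,0],[-0.005,0,0,0],[-0.005,0,0,0],[-0.005,0,0,0],[-0.002,0,0,0],[0,0,0,0]]'; python3 - <<'E'
from h import *
from plant import viewer
d=viewer.get_image("scene"); np.savez("s7.npz",**d); t=viewer.get_image("top"); np.savez("t7.npz",**t)
o=np.zeros((480,800,3),np.uint8); o[:,:400]=cv2.resize(d["frame"][80:200,345:445],(400,480),interpolation=2); o[:,400:]=cv2.resize(t["frame"][130:226,170:250],(400,480),interpolation=2); cv2.imwrite("pics/g7.png",o)
E
```

```text
clock: 13.75
position: [0.583, 0.3554, 0.1038]
tool_rot: [3.141, -0.0, -0.619]
wrist_force: [-0.3, 0.3, -2.7]
opening: 0.449
finger_force: 12.0
```

View pics/g7.png

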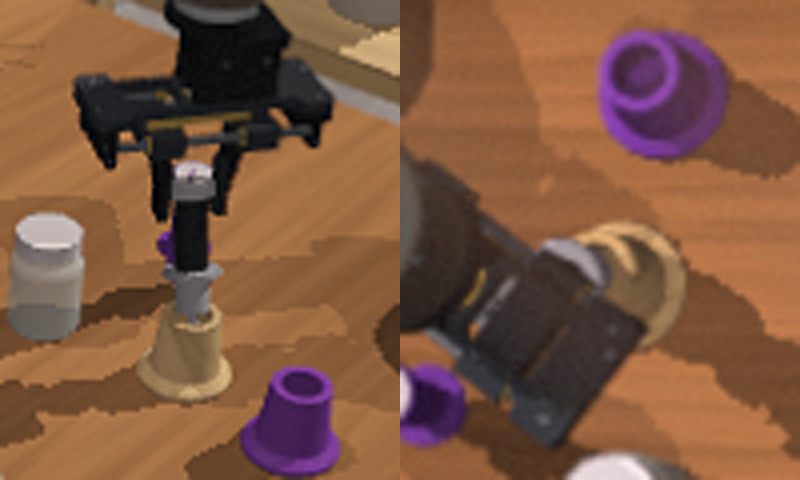

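The gauge leans in the stand mouth, pivoting in the pads. I'll clamp it hard, lift it out and measure the tilt.

```bash
python3 -m jog '[[0,0,0,0],[0,0,0,0],[0,0,-0.01,0],[0,0,-0.02,0],[0,0,-0.02,0],[0,0,-0.02,0],[0,0,0,0],[0,0,0,0]]' -1 55
cat > tilt.py <<'E'
from h import *
from plant import viewer,readout
import sys
np.set_printoptions(precision=4,suppress=True)
d=viewer.get_image("scene"); np.savez("stilt.npz",**d); o=readout.observe(); p=o["position"]; yaw=o["tool_rot"][2]
m=np.ones((400,640),bool); P=depth(d,m); V=d["frame"][d["range_z"]>0].astype(int)
e=np.array([[np.cos(yaw),np.sin(yaw),0],[np.sin(yaw),-np.cos(yaw),0],[0,0,-1]])
tip0=p+[0,0,.0355]; Q=(P-tip0)@e.T   # tool frame: z down from real finger tips
k=(abs(Q[:,1])<.03)&(Q[:,2]>-.03)&(Q[:,2]<.12)&(abs(Q[:,0])<.07); Q=Q[k]; V=V[k]; C=P[k]
br=V.max(1)
for lo in np.arange(-.03,.12,.006):
    s=(Q[:,2]>=lo)&(Q[:,2]<lo+.006)&(C[:,2]>.085)
    if s.sum()>4: print("%.3f"%lo,s.sum(),"x",np.percentile(Q[s,0],[3,50,97]),"y",np.percentile(Q[s,1],[3,50,97]),"V",int(np.median(br[s])))
g=(br<70)&(Q[:,2]>.008)&(Q[:,2]<.04)&(abs(Q[:,1])<.016)
if g.sum()>10:
    n=Q[g]; A=np.c_[n[:,2],np.ones(len(n))]; f=np.polyfit(n[:,2],n[:,0],1); fy=np.polyfit(n[:,2],n[:,1],1); print("grip n",g.sum(),"slope x",np.degrees(np.arctan(f[0])),"slope y",np.degrees(np.arctan(fy[0])))
print(p,np.degrees(yaw),o["wrist_force"])
E
python3 tilt.py
```

```text
clock: 14.52
position: [0.5839, 0.3558, 0.1753]
tool_rot: [-3.138, 0.0, -0.62]
wrist_force: [-0.4, -0.3, -3.4]
opening: 0.431
finger_force: 55.0
-0.030 42 x [-0.0136  0.0098  0.0193] y [-0.0279 -0.0003  0.0262] V 83
-0.024 25 x [-0.0066  0.0099  0.0169] y [-0.0257  0.0074  0.0257] V 28
-0.018 33 x [-0.0035  0.0096  0.0166] y [-0.0279  0.0049  0.0261] V 18
-0.012 38 x [-0.005   0.01    0.0187] y [-0.0259  0.0046  0.0255] V 19
-0.006 21 x [-0.004   0.0148  0.0221] y [-0.0234 -0.0017  0.0255] V 19
-0.000 20 x [0.0035 0.0185 0.025 ] y [-0.0111  0.0018  0.0108] V 19
0.006 15 x [0.0115 0.0188 0.0251] y [-0.012   0.0011  0.0109] V 20
0.012 22 x [0.0083 0.0219 0.0279] y [-0.0116  0.0048  0.0108] V 19
0.018 13 x [0.0126 0.0241 0.0293] y [-0.0132  0.0013  0.0117] V 19
0.024 19 x [0.0139 0.0251 0.03  ] y [-0.0126  0.0019  0.0105] V 19
0.030 36 x [0.0203 0.0319 0.0418] y [-0.0195 -0.0003  0.0128] V 98
0.036 31 x [0.007  0.0248 0.0414] y [-0.0223  0.0107  0.0205] V 88
0.042 12 x [0.0043 0.0317 0.0389] y [-0.0199  0.0053  0.0181] V 93
0.048 18 x [0.0258 0.0335 0.037 ] y [-0.0126 -0.0001  0.012 ] V 92
0.054 12 x [0.0236 0.0346 0.0381] y [-0.0073  0.0027  0.011 ] V 94
0.060 19 x [0.0288 0.0342 0.0401] y [-0.0141 -0.0012  0.0115] V 101
0.066 12 x [0.0312 0.0351 0.0414] y [-0.0125  0.0019  0.0108] V 94
grip n 73 slope x 8.587641659246382 slope y 0.2474728640907534
[0.5829 0.355  0.1733] -35.54805219089909 [-0.443   0.014  -3.6808]
```

```bash
cat > fit.py <<'E'
from h import *
from scipy.optimize import least_squares
def axis(d,p,yaw,zr=((-.001,.028,.014),(.048,.068,.0145)),verbose=True):
    P=depth(d,np.ones((400,640),bool))
    e=np.array([[np.cos(yaw),np.sin(yaw),0],[np.sin(yaw),-np.cos(yaw),0],[0,0,-1]])
    Q=(P-(np.array(p)+[0,0,.0355]))@e.T
    S=[];Rr=[]
    for a,b,r in zr:
        k=(Q[:,2]>a)&(Q[:,2]<b)&(abs(Q[:,1])<.017)&(abs(Q[:,0]-.015)<.035); S.append(Q[k]); Rr.append(np.full(k.sum(),r))
    S=np.vstack(S);Rr=np.concatenate(Rr)
    def f(v):
        a=np.array([v[2],v[3],1]); a/=np.linalg.norm(a); w=S-[v[0],v[1],0]; return np.linalg.norm(np.cross(w,a),axis=1)-Rr
    s=least_squares(f,[0,0,.25,0],loss="soft_l1",f_scale=.001); v=s.x
    print("n",len(S),"axis at tips x,y",v[:2].round(4),"tilt x,y deg",np.degrees(np.arctan(v[2:])).round(2),"rms",np.median(abs(f(v))).round(5)); return v
E
python3 - <<'E'
from fit import *
d=dict(np.load("stilt.npz")); axis(d,[.5829,.355,.1733],-.6204)
E
```

```text
n 139 axis at tips x,y [ 0.0063 -0.0034] tilt x,y deg [15.33  0.19] rms 0.00121
```

The tilt is 15.3°, so I'll go back into the mouth and add about 5°.

```bash
python3 -m jog '[[0,0,0.02,0],[0,0,0.02,0],[0,0,0.018,0],[0,0,0.01,0],[0,0,0,0]]' && python3 -m jog '[[0,0,0,0],[-0.003,0,0,0],[-0.004,0,0,0],[-0.003,0,0,0],[0,0,0,0]]' -1 12 && python3 -m jog '[[0,0,0,0],[0,0,0,0],[0,0,-0.01,0],[0,0,-0.02,0],[0,0,-0.02,0],[0,0,-0.02,0],[0,0,0,0],[0,0,0,0]]' -1 58; python3 - <<'E'
from fit import *
from plant import viewer,readout
d=viewer.get_image("scene"); o=readout.observe(); print(o["position"],o["tool_rot"][2],o["opening"]); axis(d,o["position"],o["tool_rot"][2])
E
```

```text
clock: 14.98
position: [0.583, 0.3538, 0.1068]
tool_rot: [3.138, -0.001, -0.619]
wrist_force: [-4.4, -1.6, 7.9]
opening: 0.429
finger_force: 55.0
clock: 15.4
position: [0.5744, 0.3611, 0.1047]
tool_rot: [3.14, 0.001, -0.619]
wrist_force: [0.6, -1.3, -0.6]
opening: 0.448
finger_force: 12.0
clock: 16.07
position: [0.5755, 0.3613, 0.1767]
tool_rot: [-3.139, 0.0, -0.62]
wrist_force: [0.3, -0.5, -3.2]
opening: 0.424
finger_force: 58.0
[0.57457071 0.36056937 0.1748315 ] -0.6206251794374802 0.42742822701235
n 134 axis at tips x,y [ 0.0067 -0.002 ] tilt x,y deg [15.98  1.62] rms 0.00139
```

The tilt is now about 16°, within 4.6° of the limit with good margin and held firmly. I'm moving to about 40 mm off the ring, then I'll measure the tip.

```bash
python3 -m jog '[[0.003,0.014,0.001,0],[0.005,0.026,0.001,0],[0.007,0.031,0.001,0],[0.007,0.031,0.001,0],[0.007,0.031,0.001,0],[0.007,0.032,0.001,0],[0.007,0.032,0.001,0],[0.007,0.032,0.001,0],[0.007,0.032,0.001,0],[0.007,0.031,0.001,0],[0.006,0.031,0.001,0],[0.003,0.017,0.001,0]]' && python3 -m jog '[[0,0,0,0],[0,0,0,0],[0,0,0,0]]'; python3 - <<'E'
from fit import *
from plant import viewer,readout
d=viewer.get_image("scene"); np.savez("s8.npz",**d); o=readout.observe(); p,yaw=o["position"],o["tool_rot"][2]; print(p,yaw,o["opening"],o["wrist_force"]); v=axis(d,p,yaw)
e=np.array([[np.cos(yaw),np.sin(yaw),0],[np.sin(yaw),-np.cos(yaw),0],[0,0,-1]])
# project predicted tip
L=.116; a=np.array([v[2],v[3],1]); a/=np.linalg.norm(a); h=np.array([v[0]-.0225*v[2],v[1]-.0225*v[3],-.0225]); tip=(h+L*a)@e+p+[0,0,.0355]; print("pred tip",tip)
k,D=K(d); R0=R.from_euler('xyz',d["rotation"]).as_matrix(); F=np.diag([1,-1,-1.])
for q in(tip,[.472,.0155,.071]):
    uv,_=cv2.projectPoints((F@R0.T@(np.array(q)-d["position"])).reshape(1,3),np.zeros(3),np.zeros(3),k,D); print(uv.ravel())
u,w=[int(x) for x in uv.ravel()]; c=d["frame"][w-75:w+15,u-45:u+45]; cv2.imwrite("pics/s8.png",cv2.resize(c,(600,600),interpolation=2)); print("crop org",u-45,w-75)
E
```

```text
clock: 17.12
position: [0.4335, 0.0388, 0.1618]
tool_rot: [3.137, 0.003, -0.622]
wrist_force: [0.3, -0.5, -2.4]
opening: 0.422
finger_force: 58.0
clock: 17.37
position: [0.4371, 0.0418, 0.1631]
tool_rot: [3.141, 0.001, -0.62]
wrist_force: [-0.4, 0.5, -2.4]
opening: 0.427
finger_force: 58.0
[0.43731628 0.0421206  0.16319018] -0.6196972144453152 0.42720151281619834 [-0.36808683 -0.35893861 -2.02785015]
n 155 axis at tips x,y [0.0288 0.0046] tilt x,y deg [19.2  -0.03] rms 0.00271
pred tip [0.48281524 0.00408263 0.11164236]
[292.48589769 175.04615454]
[293.18578312 182.47159798]
crop org 248 107
```

View pics/s8.png

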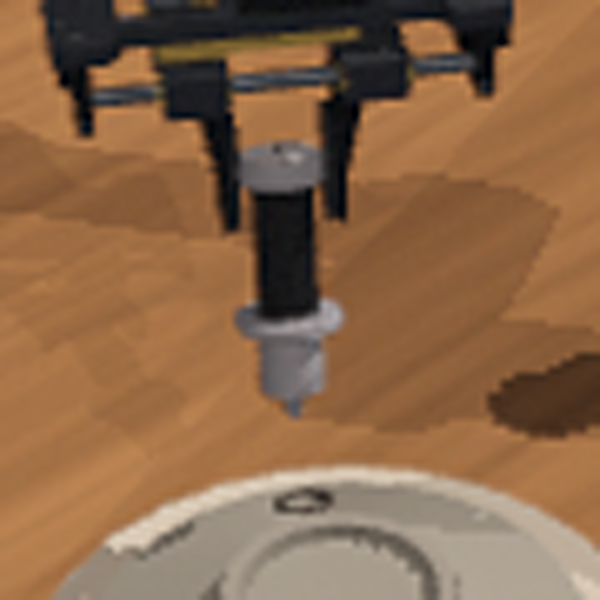

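The gauge hangs centred between the pads, leaning towards the camera. Its plunger tip is at about px (292,169) above the ring at px (293,182). The depth fit got contaminated, so I'll redo it with colour filters. I have used all ten pictures, so from here on it's numbers only.

```bash
cat > fit2.py <<'E'
from h import *
from scipy.optimize import least_squares
np.set_printoptions(precision=4,suppress=True)
def run(d,p,yaw,show=False):
    P=depth(d,np.ones((400,640),bool)); ok=d["range_z"]>0
    hsv=cv2.cvtColor(d["frame"],cv2.COLOR_BGR2HSV)[ok].astype(int)
    e=np.array([[np.cos(yaw),np.sin(yaw),0],[np.sin(yaw),-np.cos(yaw),0],[0,0,-1]])
    Q=(P-(np.array(p)+[0,0,.0355]))@e.T; s,V=hsv[:,1],hsv[:,2]
    near=(abs(Q[:,0]-.02)<.05)
    dark=near&(V<60)&(abs(Q[:,1])<.0135)&(Q[:,2]>-.012)&(Q[:,2]<.03)
    nose=near&(V>60)&(s<60)&(abs(Q[:,1])<.014)&(Q[:,2]>.04)&(Q[:,2]<.075)
    if show:
        for n,k in(("dark",dark),("nose",nose)):
            for lo in np.arange(-.012,.08,.006):
                kk=k&(Q[:,2]>=lo)&(Q[:,2]<lo+.006)
                if kk.sum()>2: print(n,"%.3f"%lo,kk.sum(),"x",np.percentile(Q[kk,0],[5,50,95]),"y",np.percentile(Q[kk,1],[5,95]))
    S=np.r_[Q[dark],Q[nose]]; r=np.r_[np.full(dark.sum(),.014),np.full(nose.sum(),.0145)]
    def f(v):
        a=np.array([v[2],v[3],1]); a/=np.linalg.norm(a); return np.linalg.norm(np.cross(S-[v[0],v[1],0],a),axis=1)-r
    v=least_squares(f,[.005,0,.28,0],loss="soft_l1",f_scale=.001,bounds=([-.03,-.01,0,-.2],[.03,.01,.6,.2])).x
    print("n",dark.sum(),nose.sum(),"axis",v[:2],"tilt",np.degrees(np.arctan(v[2:])),"med",np.median(abs(f(v))))
    a=np.array([v[2],v[3],1]); a/=np.linalg.norm(a)
    # collar: light pixels farther from the axis than the nose
    col=near&(V>60)&(s<60)&(abs(Q[:,1])<.026)&(Q[:,2]>.01)&(Q[:,2]<.07)
    C=Q[col]; rr=np.linalg.norm(np.cross(C-[v[0],v[1],0],a),axis=1); t=(C-[v[0],v[1],0])@a; k=(rr>.018)&(rr<.0255); print("collar n",k.sum(),"along",np.percentile(t[k],[5,50,95]))
    return v,a,e
E
python3 - <<'E'
from fit2 import *
run(dict(np.load("s8.npz")),[.4373,.0421,.1632],-.6197,True)
run(dict(np.load("stilt.npz")),[.5829,.355,.1733],-.6204)
E
```

```text
dark -0.012 18 x [0.01   0.014  0.0164] y [-0.0088  0.0124]
dark -0.006 21 x [0.0092 0.0177 0.021 ] y [-0.0109  0.0105]
dark 0.000 15 x [0.0126 0.0176 0.0232] y [-0.0099  0.0104]
dark 0.006 17 x [0.0145 0.0209 0.0241] y [-0.0091  0.0109]
dark 0.012 19 x [0.0162 0.0216 0.0258] y [-0.0084  0.0114]
dark 0.018 13 x [0.0211 0.0236 0.0282] y [-0.0062  0.0109]
dark 0.024 19 x [0.0173 0.0255 0.0309] y [-0.009  0.012]
nose 0.042 11 x [0.0302 0.0331 0.0354] y [-0.0041  0.0119]
nose 0.048 16 x [0.0299 0.0335 0.0374] y [-0.0087  0.0104]
nose 0.054 17 x [0.0308 0.0353 0.0399] y [-0.0078  0.0123]
nose 0.060 17 x [0.0302 0.0371 0.0404] y [-0.0084  0.0127]
nose 0.066 9 x [0.0274 0.0381 0.0427] y [-0.0104  0.0113]
n 122 71 axis [0.0046 0.0005] tilt [16.8586  1.4294] med 0.0013669258895272797
collar n 37 along [0.0405 0.0419 0.0531]
n 109 70 axis [ 0.0057 -0.0027] tilt [15.8459 -0.2582] med 0.00127921603247152
collar n 34 along [0.0395 0.0424 0.0533]
```

```bash
python3 -m jog '[[0.002,0,0.006,0],[0.003,0,0.01,0],[0.003,0,0.01,0],[0.002,0,0.006,0],[0,0,0,0],[0,0,0,0]]'; python3 - <<'E'
from fit2 import *
from plant import viewer,readout
d=viewer.get_image("scene"); o=readout.observe(); p,yaw=o["position"],o["tool_rot"][2]; print(p,o["wrist_force"])
v,a,e=run(d,p,yaw)
tip=(np.array([v[0],v[1],0])+.0915*a)@e+p+[0,0,.0355]; print("tip",tip,"to spot tool xyz",(np.array([.472,.0155,.071])-tip)@e.T)
from plant import viewer
t=viewer.get_image("top"); s0=dict(np.load("s8.npz"))
# ring in scene before approach -> plane z=.071
g=cv2.cvtColor(s0["frame"],cv2.COLOR_BGR2GRAY)[179:186,286:301]; v_,u_=np.nonzero(g<105); print("ring scene px",u_.mean()+286,v_.mean()+179,len(u_),onz(s0,[(u_.mean()+286,v_.mean()+179)],.071))
k,D=K(d); R0=R.from_euler('xyz',d["rotation"]).as_matrix(); F=np.diag([1,-1,-1.])
print(cv2.projectPoints((F@R0.T@(tip-d["position"])).reshape(1,3),np.zeros(3),np.zeros(3),k,D)[0].ravel(), cv2.projectPoints((F@R0.T@(np.array([.4617,.0228,.111])-d["position"])).reshape(1,3),np.zeros(3),np.zeros(3),k,D)[0].ravel(),"seen 292,168.8")
E
```

```text
clock: 17.92
position: [0.4454, 0.0361, 0.1313]
tool_rot: [3.14, 0.001, -0.62]
wrist_force: [0.7, -0.0, -1.6]
opening: 0.424
finger_force: 58.0
[0.4457 0.0362 0.1317] [ 0.9579 -0.2602 -2.0475]
n 118 67 axis [0.005  0.0004] tilt [15.7585  1.9329] med 0.001271826418320219
collar n 39 along [0.04   0.0427 0.0482]
tip [0.468  0.0161 0.0792] to spot tool xyz [ 0.0036 -0.0019  0.0082]
ring scene px 293.2608695652174 181.69565217391303 23 [[0.4695 0.0183 0.071 ]]
[292.2967 179.6958] [292.0411 169.4383] seen 292,168.8
```

```bash
python3 -m jog '[[0.001,-0.001,0.003,0],[0.001,0,0.003,0],[0.001,0,0.003,0],[0,0,0,0],[0,0,0,0],[0,0,0,0]]'; python3 -m jog '[[0,0,0.002,0],[0,0,0,0]]'; python3 -m jog '[[0,0,0.002,0],[0,0,0,0]]'; python3 -m jog '[[0,0,0,0],[0,0,0,0]]'
```

```text
clock: 18.52
position: [0.4486, 0.035, 0.123]
tool_rot: [-3.141, -0.0, -0.62]
wrist_force: [-0.7, -0.1, -1.3]
opening: 0.424
finger_force: 58.0
clock: 18.68
position: [0.4484, 0.035, 0.1207]
tool_rot: [-3.141, -0.0, -0.62]
wrist_force: [0.5, 1.0, -0.8]
opening: 0.42
finger_force: 58.0
clock: 18.85
position: [0.4484, 0.035, 0.1187]
tool_rot: [-3.141, -0.0, -0.62]
wrist_force: [-1.5, 0.4, 0.3]
opening: 0.425
finger_force: 58.0
clock: 19.02
position: [0.4485, 0.035, 0.1189]
tool_rot: [-3.141, -0.0, -0.62]
wrist_force: [-1.4, 1.3, -0.1]
opening: 0.422
finger_force: 58.0
```

```bash
python3 -m jog '[[0.0005,0,0.0015,0],[0,0,0,0],[0,0,0,0]]' >/dev/null; for i in 1 2 3 4 5 6 7 8; do python3 -m jog '[[0,0,0,0]]' | grep -E "wrist|position" | tr '\n' ' '; echo; done; python3 - <<'E'
from fit2 import *
from plant import viewer,readout
for i in range(3):
    d=viewer.get_image("scene"); o=readout.observe(); p,yaw=o["position"],o["tool_rot"][2]
    v,a,e=run(d,p,yaw); nose=(np.array([v[0],v[1],0])+(.0915-.006)*a)@e+p+[0,0,.0355]; print("tip if 6mm in",nose,o["wrist_force"])
    A=a@e; n=np.array([np.sin(.349)*np.cos(np.radians(145)),np.sin(.349)*np.sin(np.radians(145)),np.cos(.349)]); print("angle",np.degrees(np.arccos(abs(A@n))))
np.savez("s9.npz",**d); t=viewer.get_image("top"); np.savez("t9.npz",**t); print(o["clock"])
E
```

```text
position: [0.4489, 0.0347, 0.1173] wrist_force: [-1.2, 1.5, 1.2] 
position: [0.4489, 0.0347, 0.1173] wrist_force: [-0.0, 0.3, 0.6] 
position: [0.4489, 0.0347, 0.1173] wrist_force: [-1.3, 0.5, -0.4] 
position: [0.4489, 0.0347, 0.1173] wrist_force: [-0.2, 0.2, 0.5] 
position: [0.4489, 0.0347, 0.1173] wrist_force: [-0.7, 0.6, 0.4] 
position: [0.4488, 0.0347, 0.1173] wrist_force: [0.0, 0.8, 0.8] 
position: [0.4489, 0.0347, 0.1173] wrist_force: [-0.2, 0.8, 1.6] 
position: [0.4489, 0.0347, 0.1173] wrist_force: [0.9, 0.8, 1.5] 
n 123 86 axis [0.0053 0.    ] tilt [17.9542  2.0322] med 0.001424198255004316
collar n 49 along [0.0405 0.0422 0.0468]
tip if 6mm in [0.4729 0.0139 0.0715] [-0.7454 -0.1326  1.9312]
angle 2.9361786642660537
n 122 89 axis [0.0048 0.0005] tilt [18.5315  0.864 ] med 0.0013653090267282918
collar n 40 along [0.0401 0.0427 0.0471]
tip if 6mm in [0.4738 0.0147 0.0717] [-0.9562  0.3288  1.1267]
angle 1.772196014739625
n 120 93 axis [0.0047 0.0007] tilt [18.4118  0.5807] med 0.0014560117311397062
collar n 41 along [0.0406 0.0424 0.0469]
tip if 6mm in [0.4737 0.0151 0.0716] [-1.0042  0.8173  0.8924]
angle 1.7442421689664873
20.0833
```

The plunger force is about 3 N, the tip is about 3 mm from the ring's centre, the axis is about 2° off square, and everything is at rest. I'm handing in the job.

```bash
python3 -c "
from plant import bot; print(bot.close_job())"
```

```text
the job is handed in; nothing more can be done
None
```

I handed the job in at about 20 s: the nut was turned to its stop and the gauge was still held on the ring, about 3 mm off centre, 2° off square and pressing about 3 N by my measurements. The grasp was on the dial head rather than the black grip, and no verdict was returned.

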